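# Mount a square wooden blank between the centres of a painting stand

## Task

Draw the square wooden blank right out from under the low shelf by its projecting end, put it down on the open table and let go. Then take it by its middle, set it down gently (do not drop it) in the two saddles of the painting stand, lined up between the two steel cones, let go, and slide the tailstock in until the cones have gone right into the holes in its ends and carry it level and clear of the saddles. Leave the other things on the table where they are.

Things in the scene. Friction and masses are not known exactly. Their poses are not given: they have to be found in the camera images.
- blank: Square bar of pale limewood, 36 x 36 x 160 mm, about 0.12 kg, a round hole 18 mm across and 24 mm deep in the middle of each end; ends alike. It starts flat on the table under the low shelf, 45 to 60 mm of one end sticking out of the shelf's +y side. Origin: centre of its underside; y along its length, z up. (The 85 mm bar without holes is not this one.)
- blank_mid (a point): The middle of the blank's solid, 18 mm above its underside; axes as blank.
- shelf: Low fixed plywood shelf on two side walls, back closed, open only at its +y side. 170 mm along x, 130 mm along y, top 56 mm high; space under it 46 mm high, 150 mm wide. A flat paint palette on its rear half reaches 72 mm. Origin: on the table midway between the walls, 60 mm inside the edge of the opening; +y points out of the opening.
- stand: Fixed wooden painting stand. y runs along its centre line from headstock (-y) to tailstock (+y); the centre line is 67 mm above the table at x = 0. Origin on the table under the middle of the mounted blank. Base board 90 mm wide, 18 mm thick, y -137 to +197 mm. Headstock block 60 mm wide, 86 mm high, y -133 to -88 mm, a wooden knob behind it to y -149 mm.
- axis_mid (a point): Point on the stand's centre line, 67 mm above the stand's origin: where the middle of the blank is when mounted. Axes as stand.
- head_tip (a point): Tip of the headstock's fixed steel cone, which points to the stand's +y: 4 mm across here, 26 mm across at its base 22 mm behind. On the centre line at stand y = -66 mm. Each cone goes about 14 mm into a hole of the blank when seated.
- saddle_mid (a point): Midway between the two saddles (stand y = +24 mm), at their floor height, 44 mm above the table. Saddles are 22 mm long, centred 45 mm either side of this point; slots 42 mm wide, cheeks 16 mm high, then flared to about 69 mm above the table and 70 mm wide outside. Blank laid with its middle above this point clears both cone tips by 10 mm or more and lies 5 mm below the centre line.
- gap_mid (a point): On the base board (18 mm above the table) below saddle_mid: middle of the 68 mm long gap between the saddles, room for the fingers, so only the blank's middle part can be held while it is laid in. The blank slides along the saddles when the tailstock pushes it, and the cones lift it off them as they enter.
- tailstock (a joint): Travel of the sliding tailstock (m): 0 fully open, growing towards the headstock (stand's -y), end stop 0.068. 0.060 to 0.062 with the blank fully seated on both cones. Starts at 0 to 0.012. Sliding friction about 3 N, no spring: stays where left. Wooden block 64 mm wide, 40 mm long, 90 mm high, with a cone pointing to -y.
- tail_tip (a point): Tip of the tailstock's steel cone (same shape as the headstock's), at stand y = +126 mm minus the joint value, on the centre line.
- tail_grip (a point): Grip point of the tailstock: upright steel post 16 x 16 mm on the middle of the block's top, from 90 to 135 mm above the table; this point is on its axis 120 mm above the table, at stand y = 168 mm minus the joint value. Axes as stand. A push of 8 to 12 N towards the stand's -y seats the blank.
- pot: White ceramic pot, 84 mm across, 110 mm high, a bystander. Origin: centre of its underside, z up.
- jar: Lidded glass jar, 64 mm across, 80 mm high, a bystander. Origin: centre of its underside.
- easel: Small loose display easel of brass wire, about 100 mm square and 115 mm high, a bystander. Origin: centre underneath.
- offcut: Short plain wooden bar 36 x 36 x 85 mm without holes, a bystander. Origin: centre of its underside.
- brush: Flat wash brush with a dark wooden handle, 190 mm long, lying down, a bystander. Origin: underside, x along its length.
- tape: Roll of paper tape, 90 mm across, 24 mm high, lying flat, a bystander. Origin: centre of its underside.
Not all that is in view belongs to the job. Leave any purple look-alike of the shelf alone.

How it is judged:
By the outcome, as a careful person would: the job done as asked, in the order asked, and still so for the second after the job is handed in, with the robot touching nothing.
It also fails if it takes over 61 s, if anything falls off the work surface, if the arm or the gripper's body presses on something with over 40 N, if the wrist force passes 120 N, or if a joint passes its speed limit or range.

## Robot

A 6-joint arm with a two-finger parallel gripper is mounted at the origin on the work surface. World frame = base frame: x ahead of the robot, y to its left, z up, the work surface at z = 0. Lengths are in mm, angles in rad, forces in N, time in s.
With the tool pointing down it reaches from about 250 to 725 mm from the base axis. Payload 4 kg.
Tool frame: the origin (TCP) lies midway between the tips of the shut fingers; the grasp point (between the pads) lies 19 mm behind it (bot.hold_point_z is the distance from the TCP to the grasp point, in mm); z points along the fingers, y is the line along which they close (so a half turn about z gives the same grasp; the last joint's range is limited). The gripper opens to 85 mm and grips with 20 to 120 N. Pads are 22 mm wide; open, the fingers measure 114 mm over their backs; the gripper's body (76 mm by 85 mm) begins 54 mm behind the grasp point. The pads swing forward as they close: fully open they stand 13 mm farther back than shut.
Start: joints at [1.218, 0.241, 0.005, 1.335, 0, 1.571], TCP at [172.761, 469.205, 231.306] pointing down, gripper open.
Joint ranges: [-2.72, 2.72], [-1.05, 1.87], [-1.09, 1.28], [-1.99, 2.15], [-1.42, 1.44], [-3.14, 3.14]. Speed limits (rad/s): [2.79, 2.79, 3.14, 3.14, 3.14, 3.14].

## Interface

Orientations are given as a rotation vector (axis times angle).
In Python, from bench import bot, vision gives the robot as it stands.
- The arm moves only by the tool step_arm, never from a script. Its argument "increments" is a list of rows, each a list of 7 numbers: the shift along the tool's x, y, z each as a share of 0.12 m, from -1 to 1, then the turn, a rotation vector about the tool's x, y, z each as a share of 180 degrees, from -1 to 1, then the opening, from -1 (shut) to 1 (fully open). In form: [[x, y, z, rx, ry, rz, gripper], ...]. A call has exactly 10 rows; each row is the pose to reach, as a shift and turn from the pose commanded when the call began, along the tool's axes at that moment, turning the shorter way round; what a row does not reach only later rows make up. A row lasts 1/12 s, in which the tool goes at most 41.7 mm and 7.16 degrees, less where a joint would pass 70% of its speed; a pose out of reach is approached as far as the arm can. A call with a number of a shift or a turn outside -1 to 1 is refused whole. A call with a gripper value outside its range is refused whole. The fingers move at their own pace and stop on an object; "newtons" is the grip in N (left out, the last holds). Time passes only in rows, so rows that repeat a pose let the fingers close, or fill a call up. It gives the time, the measured TCP pose, the force, the opening and the grip force at its end, in the units of the state.
- bot.sense(): the state, without advancing time (a new reading comes with each control period).
- vision.read_camera(name): name is "scene" or "top"; returns a dict with "color" (420x560x3 uint8, red, green, blue), "K" (3x3 intrinsics, pixels), "dist_coeffs" ([k1, k2, p1, p2, k3] as OpenCV has them; the pictures are not rectified), "eye" and "rotation" of the camera in the world. Camera axes: x right, y up, looking along -z (the intrinsics and any distortion apply to the point x, -y, -z); pixel columns grow to the right and rows downward; lengths in mm; the calibration is good to about 2 mm. A picture is of the moment at which its call begins. There is no depth.
- bot.finish_job(): hands the job in; it is judged then, once.
The state is a dict: "time": time; "joint_positions": joint angles; "dq": joint speeds; "tau": joint torques, N m; "ee_pos": TCP position; "tcp_rot": TCP orientation; "contact_force": force on the tool from outside, world axes, zero at the start; "ft_torque": the same for the moment, N m; "gripper_width": finger opening in mm; "gripper_force": force on a finger pad.
Only numpy, scipy, OpenCV 4.12 (cv2) and the standard library are available. Lean on these libraries where they do the work, as an engineer would, in place of code of your own. Each camera call takes 0.05 s, during which the arm holds its last target. There are 200 camera calls.

## Working session

There is one attempt and no reset: what is moved stays moved. The work goes in short steps, Python scripts to look and compute and a tool call to move; the robot and the scene stay as the last step left them, time stands still between calls to the robot, and variables do not carry over. Pictures are saved under pics/ and viewed, at most 10 in all, crops included, and the job is handed in when it is done.

Besides the shell and the picture viewer there is one more tool, called after ">>>" by a JSON object that holds its "fn" and its "kwargs". step_arm: Moves the arm, as the interface text tells. Shift numbers are shares of 0.12 m and turn numbers shares of 180 degrees, none past 1 either way. Its arguments: {"type":"object","properties":{"increments":{"type":"array"},"newtons":{"type":"number"}},"required":["increments"]}

```bash
ls; mkdir -p pics
python3 - <<'E'
from bench import bot, vision
import cv2,numpy as np
for n in("scene","top"):
    r=vision.read_camera(n); cv2.imwrite(f"pics/{n}0.png",r["color"][:,:,::-1])
    print(n,r["K"],r["dist_coeffs"],r["eye"],r["rotation"])
print(bot.sense(),bot.hold_point_z)
E
```

```text
pics
scene [[476.50928488   0.         277.89776647]
 [  0.         476.50928488 207.32337181]
 [  0.           0.           1.        ]] [0.02225946 0.         0.         0.         0.        ] [1155.58396896  327.00931379 1096.0470044 ] [0.38301577 0.63070686 2.00889536]
top [[447.51337503   0.         279.95695449]
 [  0.         447.51337503 207.58421551]
 [  0.           0.           1.        ]] [-0.11748005  0.          0.          0.          0.        ] [ 298.60419906    1.3878325  1160.55075874] [ 0.15806208 -0.16427698 -1.58393353]
{'time': 0.1, 'joint_positions': array([1.21798898e+00, 2.41376476e-01, 3.87054829e-03, 1.33521568e+00,
       1.98681322e-05, 1.57082711e+00]), 'dq': array([ 0.00187586, -0.00120902,  0.00310888, -0.00033534, -0.00060193,
       -0.00026782]), 'tau': array([ 3.65200094e-04, -3.73138154e+01,  2.53009200e+01,  1.08566732e-02,
        6.14545726e-06, -9.45156785e-06]), 'ee_pos': array([172.56528901, 468.67337062, 230.48701919]), 'tcp_rot': array([-5.51303386e-01, -3.09247711e+00,  2.97148311e-03]), 'contact_force': array([-0.53034514, -0.31610095, -0.1690981 ]), 'ft_torque': array([-0.04986881,  0.01173451,  0.00438289]), 'gripper_force': 0.0, 'gripper_width': 85.29153942562401} 18.700000000000003
```

View pics/scene0.png

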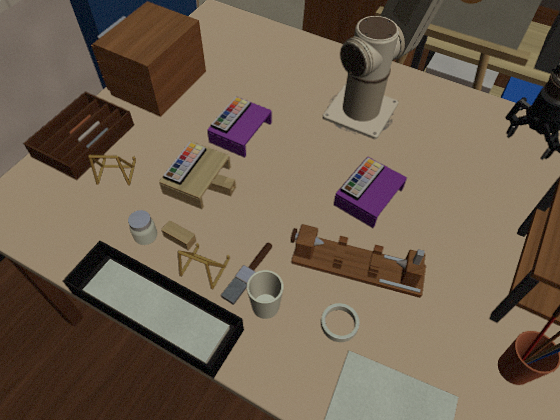

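View pics/top0.png

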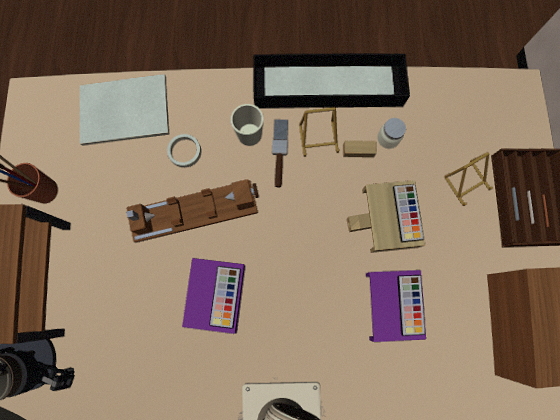

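The scene shows the plywood shelf at scene (197,175) / top (395,215), with a bar sticking out at scene (224,184) / top (358,222). The stand is at scene (360,262) / top (192,210), and its tailstock post is at top (135,212). There are two candidate bars. The one under the plywood shelf fits the blank, and the free short bar at top (360,148) is the offcut. The purple shelves are look-alikes. I'll confirm this with enlarged crops.

```bash
cat > h.py <<'E'
import numpy as np, cv2
from scipy.spatial.transform import Rotation as R
from bench import bot, vision
def cam(n): return vision.read_camera(n)
def ray(c,p):
    u=cv2.undistortPoints(np.array([[p]],float),np.array(c["K"]),np.array(c["dist_coeffs"]))[0,0]
    return np.array(c["eye"]),R.from_rotvec(c["rotation"]).apply([u[0],-u[1],-1])
def onz(c,p,z):
    e,d=ray(c,p); return e+d*(z-e[2])/d[2]
def tri(c1,p1,c2,p2):
    e1,d1=ray(c1,p1);e2,d2=ray(c2,p2)
    s=np.linalg.lstsq(np.c_[d1,-d2],e2-e1,rcond=None)[0]
    a,b=e1+s[0]*d1,e2+s[1]*d2
    return (a+b)/2,np.linalg.norm(a-b)
def proj(c,P):
    Q=R.from_rotvec(c["rotation"]).inv().apply(np.atleast_2d(P)-c["eye"])*[1,-1,-1]
    return cv2.projectPoints(Q,np.zeros(3),np.zeros(3),np.array(c["K"]),np.array(c["dist_coeffs"]))[0][:,0]
def crop(img,x0,y0,w,h,k):
    return cv2.resize(img[y0:y0+h,x0:x0+w,::-1],None,fx=k,fy=k,interpolation=cv2.INTER_CUBIC)
E
python3 - <<'E'
from h import *
s,t=cam("scene")["color"],cam("top")["color"]
a=crop(s,155,140,100,75,5);b=crop(t,335,170,100,90,4)
# blank composite
A=np.zeros((600,800,3),np.uint8)
a=crop(s,160,140,80,75,5);b=crop(t,345,175,80,80,5);A[:375,:400]=a;A[:400,400:]=b
cv2.imwrite("pics/c1.png",A)
A=np.zeros((600,800,3),np.uint8)
A[:300]=crop(t,120,175,160,60,5)[:300,:800];A[300:]=crop(s,280,220,160,75,4).__getitem__((slice(0,300),slice(0,640))) if 0 else np.pad(crop(s,285,222,160,75,4),((0,0),(0,160),(0,0)))
cv2.imwrite("pics/c2.png",A)
E
```

```text
(no output)
```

View pics/c1.png

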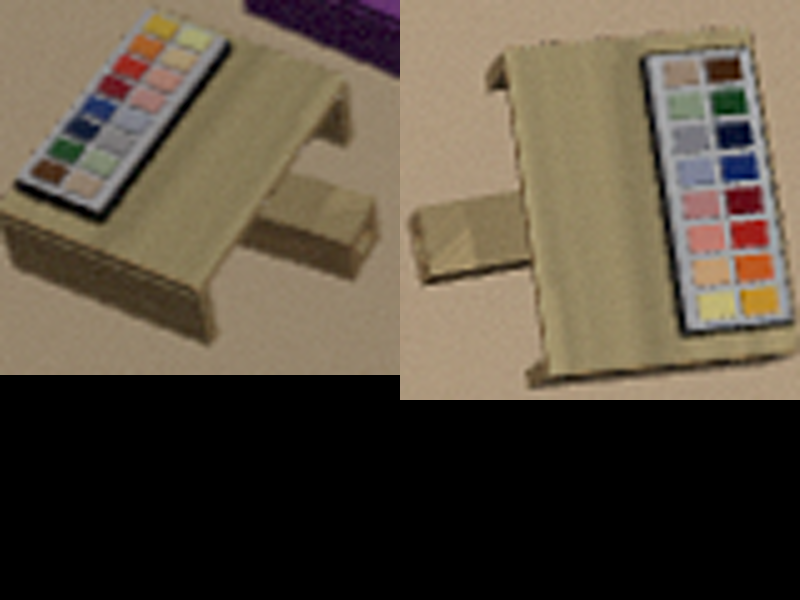

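View pics/c2.png

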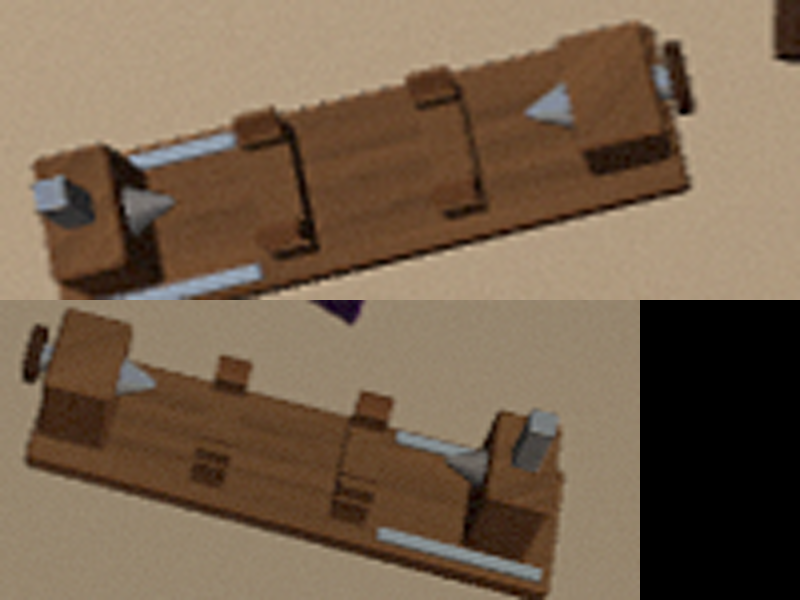

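The crops show one bar with a hole in its end coming out of the plywood shelf, at scene (224,184) / top (430,245 in the crop). That is the blank. On the stand, head tip is at crop (525,107)/(157,382), tail tip at (173,202)/(448,463), and post top at (50,190)/(543,418).

Run:
```python
from h import *
np.set_printoptions(precision=1,suppress=True)
s,t=cam("scene"),cam("top")
T1=lambda x,y:((x-400+.5)/5+345-.5,(y+.5)/5+175-.5); S1=lambda x,y:((x+.5)/5+160-.5,(y+.5)/5+140-.5)
T2=lambda x,y:((x+.5)/5+120-.5,(y+.5)/5+175-.5); S2=lambda x,y:((x+.5)/4+285-.5,(y-300+.5)/4+222-.5)
for n,a,b in [("head",T2(525,107),S2(157,382)),("tail",T2(173,202),S2(448,463)),("post",T2(50,192),S2(543,418)),
 ("blank -x? top near",T1(430,277),S1(378,207)),("blank top other",T1(418,212),S1(354,245)),
 ("shelf c near",T1(510,50),S1(212,292)),("shelf c2",T1(548,372),S1(348,85)),("sad cheek",T2(260,125),S2(352,500))]:
    print(n,*tri(t,a,s,b))
```

```text
head [556.5 133.6  71.9] 1.8079506082183516
tail [513.6 313.   61.2] 1.2904408960012002
post [504.8 351.2 136.1] 1.0042668838312185
blank -x? top near [ 471.7 -185.4   25. ] 1.5062696797640258
blank top other [ 504.8 -180.    30.3] 1.5146468886983375
shelf c near [ 583.2 -224.6   50.1] 10.257008501564295
shelf c2 [ 418.6 -238.4   47.7] 2.5240421784717726
sad cheek [556.7 272.1  45.1] 1.7134094171921246
```

```bash
cat > fit.py <<'E'
from h import *
from scipy.optimize import least_squares
np.set_printoptions(precision=2,suppress=True)
s,t=cam("scene"),cam("top")
T1=lambda x,y:((x-400+.5)/5+345-.5,(y+.5)/5+175-.5); S1=lambda x,y:((x+.5)/5+160-.5,(y+.5)/5+140-.5)
T2=lambda x,y:((x+.5)/5+120-.5,(y+.5)/5+175-.5); S2=lambda x,y:((x+.5)/4+285-.5,(y-300+.5)/4+222-.5)
# rows: cam, pix, local pt, dy/dj
st=[(t,T2(525,107),(0,-66,67),0),(s,S2(157,382),(0,-66,67),0),(t,T2(173,202),(0,126,67),1),(s,S2(448,463),(0,126,67),1),
(t,T2(50,192),(0,168,135),1),(s,S2(543,416),(0,168,135),1),
(t,T2(640,22),(30,-133,86),0),(t,T2(560,40),(30,-88,86),0),(t,T2(585,150),(-30,-88,86),0),(t,T2(668,135),(-30,-133,86),0),
(s,S2(68,310),(-30,-133,86),0),(s,S2(131,325),(-30,-88,86),0),(s,S2(112,395),(30,-88,86),0),(s,S2(48,385),(30,-133,86),0),
(t,T2(105,147),(32,148,90),1),(t,T2(127,265),(-32,148,90),1),(t,T2(60,285),(-32,188,90),1),(t,T2(35,157),(32,188,90),1),
(s,S2(500,412),(-32,148,90),1),(s,S2(483,497),(32,148,90),1),(s,S2(555,508),(32,188,90),1)]
sh=[(t,T1(510,50),(85,60,56),0),(t,T1(548,373),(-85,60,56),0),(t,T1(750,30),(85,-70,56),0),(s,S1(210,290),(85,60,56),0),(s,S1(348,82),(-85,60,56),0),(s,S1(2,215),(85,-70,56),0)]
def pose(p,L): 
    c,q=np.cos(p[2]),np.sin(p[2]); return np.array([p[0]+c*L[0]-q*L[1],p[1]+q*L[0]+c*L[1],L[2]])
def res(p,F):
    r=[]
    for c,px,L,k in F:
        L=np.array(L,float); L[1]-=k*p[3]
        o=p[4:6] if c is t else p[6:8]
        r.append(proj(c,pose(p,L))[0]+o-px)
    return np.r_[np.ravel(r),p[4:8]*.7]
for n,F,x0 in(("stand",st,[541,198,.23,8,0,0,0,0]),("shelf",sh,[500,-240,.1,0,0,0,0,0])):
    o=least_squares(res,x0,args=(F,),loss="soft_l1",x_scale=[10,10,.05,5,1,1,1,1])
    print(n,o.x,np.degrees(o.x[2])); print(o.fun[:2*len(F)].reshape(-1,2).T)
print("blank z36 pts")
for c,p in[(t,T1(418,212)),(t,T1(520,193)),(t,T1(430,277)),(t,T1(528,260)),(s,S1(354,245)),(s,S1(250,208)),(s,S1(378,207)),(s,S1(285,175))]: print(onz(c,p,36))
print("blank z0 end");
for c,p in[(t,T1(426,283)),(s,S1(352,278)),(s,S1(378,238))]: print(onz(c,p,0))
E
python3 fit.py
```

```text
stand [539.69 197.07   0.23   9.15   0.45   0.18   0.36   0.73] 12.931527595275538
[[ 0.69 -0.12  0.37 -0.19  0.09  0.4   0.39 -1.22 -0.86  0.33 -0.21  1.27
   0.28 -1.41  0.52  0.77 -1.54 -1.   -0.29  0.48 -0.46]
 [ 1.54  0.93 -0.19 -0.81  0.61  1.35 -0.94 -0.28  0.62 -0.72 -1.2  -0.65
   1.51 -0.53 -1.15  0.04 -0.1   0.69 -1.39 -0.23  1.41]]
shelf [ 504.86 -289.41    0.08  225.66    0.88    0.19    0.57    1.29] 4.3997905344378605
[[-1.16  0.28  0.13 -1.05  1.16 -0.3 ]
 [-0.23  1.06 -0.73  0.59 -0.51 -0.61]]
blank z36 pts
[ 504.09 -179.77   36.  ]
[ 512.97 -233.09   36.  ]
[ 470.29 -184.27   36.  ]
[ 478.   -235.18   36.  ]
[ 508.12 -176.51   36.  ]
[ 515.07 -241.62   36.  ]
[ 478.55 -179.34   36.  ]
[ 485.23 -237.78   36.  ]
blank z0 end
[ 472.64 -187.93    0.  ]
[ 506.75 -181.77    0.  ]
[ 474.92 -184.31    0.  ]
```

>>> {"fn": "step_arm", "kwargs": {"increments": [[-0.1, -0.1, 0, 0, 0, 0, 1], [-0.2, -0.2, 0, 0, 0, 0, 1], [-0.3, -0.3, 0, 0, 0, 0, 1], [-0.4, -0.4, 0, 0, 0, 0, 1], [-0.5, -0.5, 0, 0, 0, 0, 1], [-0.6, -0.6, 0, 0, 0, 0, 1], [-0.7, -0.7, 0, 0, 0, 0, 1], [-0.8, -0.8, 0, 0, 0, 0, 1], [-0.9, -0.9, 0, 0, 0, 0, 1], [-1, -1, 0, 0, 0, 0, 1]]}}

```text
time: 1.23
ee_pos: [244.1, 314.4, 231.4]
tcp_rot: [0.551, 3.093, 0.0]
contact_force: [0.2, -0.4, 0.7]
gripper_width: 85.2
gripper_force: 0.0
```

>>> {"fn": "step_arm", "kwargs": {"increments": [[-0.1, -0.1, 0, 0, 0, 0, 1], [-0.2, -0.2, 0, 0, 0, 0, 1], [-0.3, -0.3, 0, 0, 0, 0, 1], [-0.4, -0.4, 0, 0, 0, 0, 1], [-0.5, -0.5, 0, 0, 0, 0, 1], [-0.6, -0.6, 0, 0, 0, 0, 1], [-0.7, -0.7, 0, 0, 0, 0, 1], [-0.8, -0.8, 0, 0, 0, 0, 1], [-0.9, -0.9, 0, 0, 0, 0, 1], [-1, -1, 0, 0, 0, 0, 1]]}}

```text
time: 2.07
ee_pos: [315.3, 160.3, 231.5]
tcp_rot: [0.551, 3.092, 0.0]
contact_force: [-0.1, -0.1, 0.7]
gripper_width: 85.3
gripper_force: 0.0
```

>>> {"fn": "step_arm", "kwargs": {"increments": [[-0.1, -0.1, 0, 0, 0, 0, 1], [-0.2, -0.2, 0, 0, 0, 0, 1], [-0.3, -0.3, 0, 0, 0, 0, 1], [-0.4, -0.4, 0, 0, 0, 0, 1], [-0.5, -0.5, 0, 0, 0, 0, 1], [-0.6, -0.6, 0, 0, 0, 0, 1], [-0.7, -0.7, 0, 0, 0, 0, 1], [-0.8, -0.8, 0, 0, 0, 0, 1], [-0.9, -0.9, 0, 0, 0, 0, 1], [-1, -1, 0, 0, 0, 0, 1]]}}

```text
time: 2.9
ee_pos: [386.5, 6.2, 231.5]
tcp_rot: [0.551, 3.092, 0.0]
contact_force: [0.3, -0.3, 0.3]
gripper_width: 85.4
gripper_force: 0.0
```

>>> {"fn": "step_arm", "kwargs": {"increments": [[-0.1, -0.1, 0, 0, 0, 0, 1], [-0.2, -0.2, 0, 0, 0, 0, 1], [-0.3, -0.3, 0, 0, 0, 0, 1], [-0.4, -0.4, 0, 0, 0, 0, 1], [-0.5, -0.5, 0, 0, 0, 0, 1], [-0.6, -0.6, 0, 0, 0, 0, 1], [-0.7, -0.7, 0, 0, 0, 0, 1], [-0.8, -0.8, 0, 0, 0, 0, 1], [-0.9, -0.9, 0, 0, 0, 0, 1], [-1, -1, 0, 0, 0, 0, 1]]}}

```text
time: 3.73
ee_pos: [457.6, -147.9, 231.3]
tcp_rot: [0.551, 3.093, 0.0]
contact_force: [0.9, 0.1, -0.6]
gripper_width: 85.4
gripper_force: 0.0
```

```bash
cat >> h.py <<'E'
def go(x=None,y=None,z=None,yaw=None):
    "print shares from measured pose to target TCP (mm) and tool-y heading (deg)"
    q=bot.sense(); p=np.array(q["ee_pos"]); r=R.from_rotvec(q["tcp_rot"]); m=r.as_matrix()
    h=np.degrees(np.arctan2(m[1,1],m[0,1]))
    print("t%.2f"%q["time"],"pos",p.round(1),"tooly",round(h,2),"tilt",m[:,2].round(3),"F",np.round(q["contact_force"],1),"w",round(q["gripper_width"],1),"gf",round(q["gripper_force"],1),"q",np.round(q["joint_positions"],2))
    g=np.array([p[i] if v is None else v for i,v in enumerate((x,y,z))])
    print("shift",(r.inv().apply(g-p)/120).round(3))
    if yaw is not None:
        a=(yaw-h+90)%180-90
        # rotation that makes tool point straight down with the asked heading
        c=np.radians(h+a); Y=np.array([np.cos(c),np.sin(c),0]);Z=np.array([0,0,-1.])
        print("turn",((r.inv()*R.from_matrix(np.c_[np.cross(Y,Z),Y,Z])).as_rotvec()/np.pi).round(4))
E
python3 -c "
from h import *
go(492.5,-200.5,100,7.5)"
```

```text
t3.73 pos [ 457.6 -147.9  231.3] tooly 69.78 tilt [ 0. -0. -1.] F [ 0.9  0.1 -0.6] w 85.4 gf 0.0 q [-0.31  0.2  -0.04  1.32  0.    0.04]
shift [-0.424 -0.311  1.094]
turn [0.    0.    0.346]
```

>>> {"fn": "step_arm", "kwargs": {"increments": [[-0.04, -0.03, 0.1, 0, 0, 0.035, 1], [-0.09, -0.06, 0.2, 0, 0, 0.07, 1], [-0.14, -0.1, 0.3, 0, 0, 0.105, 1], [-0.19, -0.14, 0.4, 0, 0, 0.14, 1], [-0.24, -0.18, 0.5, 0, 0, 0.175, 1], [-0.29, -0.22, 0.6, 0, 0, 0.21, 1], [-0.34, -0.25, 0.7, 0, 0, 0.245, 1], [-0.39, -0.28, 0.8, 0, 0, 0.28, 1], [-0.424, -0.311, 0.9, 0, 0, 0.315, 1], [-0.424, -0.311, 1, 0, 0, 0.346, 1]]}}

```text
time: 4.57
ee_pos: [492.9, -200.6, 110.7]
tcp_rot: [2.078, 2.355, 0.0]
contact_force: [-0.2, 0.4, 1.1]
gripper_width: 85.2
gripper_force: 0.0
```

```bash
python3 -c "
from h import *
A=np.zeros((600,800,3),np.uint8)
A[:,:400]=crop(cam('scene')['color'],185,130,80,120,5);A[:,400:]=crop(cam('top')['color'],330,160,80,120,5)
cv2.imwrite('pics/d1.png',A)
go(492.5,-200.5,6,7.5)"
```

```text
t4.67 pos [ 490.7 -199.3  109.2] tooly 7.5 tilt [-0.004  0.002 -1.   ] F [-0.3  0.3 -0.3] w 85.5 gf 0.0 q [-0.39  0.39 -0.12  1.07  0.    1.05]
shift [-0.014  0.017  0.86 ]
turn [-0.0012 -0.0007  0.    ]
```

View pics/d1.png

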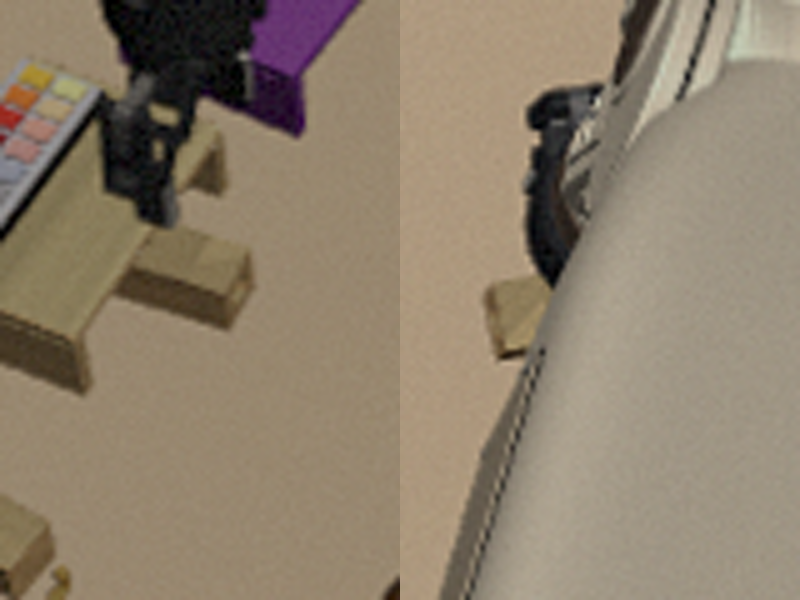

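The crop shows the open fingers hanging above the blank's projecting end at scene crop (150,250), clear of the shelf wall. Next I descend and grip.

>>> {"fn": "step_arm", "kwargs": {"increments": [[-0.01, 0.01, 0.1, 0, 0, 0, 1], [-0.01, 0.01, 0.2, 0, 0, 0, 1], [-0.01, 0.01, 0.3, 0, 0, 0, 1], [-0.01, 0.01, 0.4, 0, 0, 0, 1], [-0.01, 0.01, 0.5, 0, 0, 0, 1], [-0.01, 0.01, 0.6, 0, 0, 0, 1], [-0.01, 0.01, 0.7, 0, 0, 0, 1], [-0.01, 0.01, 0.78, 0, 0, 0, 1], [-0.01, 0.01, 0.83, 0, 0, 0, 1], [-0.01, 0.01, 0.83, 0, 0, 0, 1]]}}

```text
time: 5.5
ee_pos: [492.8, -200.4, 10.8]
tcp_rot: [-2.069, -2.362, 0.001]
contact_force: [-0.2, 0.0, 0.4]
gripper_width: 85.5
gripper_force: 0.0
```

>>> {"fn": "step_arm", "kwargs": {"increments": [[0, 0, 0, 0, 0, 0, 0.3], [0, 0, 0, 0, 0, 0, 0], [0, 0, 0, 0, 0, 0, -0.3], [0, 0, 0, 0, 0, 0, -0.6], [0, 0, 0, 0, 0, 0, -1], [0, 0, 0, 0, 0, 0, -1], [0, 0, 0, 0, 0, 0, -1], [0, 0, 0, 0, 0, 0, -1], [0, 0, 0, 0, 0, 0, -1], [0, 0, 0, 0, 0, 0, -1]], "newtons": 40}}

```text
time: 6.33
ee_pos: [494.2, -201.0, 12.5]
tcp_rot: [2.07, 2.361, 0.001]
contact_force: [-1.1, -0.2, 5.8]
gripper_width: 35.0
gripper_force: 42.1
```

```bash
python3 -c "
from h import *
go(yaw=7.5)"
```

```text
t6.33 pos [ 494.2 -201.    12.5] tooly 7.51 tilt [ 0.001 -0.001 -1.   ] F [-1.1 -0.2  5.8] w 35.0 gf 42.1 q [-0.39  0.5  -0.23  0.84 -0.    1.05]
shift [0. 0. 0.]
turn [0.0004 0.0003 0.0001]
```

>>> {"fn": "step_arm", "kwargs": {"increments": [[0, 0, -0.02, 0, 0, 0, -1], [0, 0, -0.02, 0, 0, 0, -1], [0.1, 0, -0.02, 0, 0, 0, -1], [0.22, 0, -0.02, 0, 0, 0, -1], [0.35, 0, -0.02, 0, 0, 0, -1], [0.48, 0, -0.02, 0, 0, 0, -1], [0.61, 0, -0.02, 0, 0, 0, -1], [0.74, 0, -0.02, 0, 0, 0, -1], [0.87, 0, -0.02, 0, 0, 0, -1], [1, 0, -0.02, 0, 0, 0, -1]]}}

```text
time: 7.17
ee_pos: [476.5, -79.4, 13.7]
tcp_rot: [-2.069, -2.362, 0.001]
contact_force: [0.5, 0.4, -1.6]
gripper_width: 35.2
gripper_force: 41.2
```

>>> {"fn": "step_arm", "kwargs": {"increments": [[0.1, 0, 0, 0, 0, 0, -1], [0.2, 0, 0, 0, 0, 0, -1], [0.3, 0, 0, 0, 0, 0, -1], [0.4, 0, 0, 0, 0, 0, -1], [0.5, 0, 0, 0, 0, 0, -1], [0.5, 0, 0, 0, 0, 0, -1], [0.5, 0, 0, 0, 0, 0, -1], [0.5, 0, 0.01, 0, 0, 0, -1], [0.5, 0, 0.02, 0, 0, 0, -1], [0.5, 0, 0.02, 0, 0, 0, -1]]}}

```text
time: 8.0
ee_pos: [470.4, -22.5, 12.5]
tcp_rot: [2.072, 2.361, 0.001]
contact_force: [-2.7, 2.7, 7.0]
gripper_width: 35.3
gripper_force: 42.2
```

```bash
python3 -c "
from h import *
A=np.zeros((600,800,3),np.uint8)
A[:,:400]=crop(cam('scene')['color'],200,110,100,150,4);A[:480,400:]=crop(cam('top')['color'],260,160,100,120,4)
cv2.imwrite('pics/d2.png',A)
go(yaw=7.5)"
```

```text
t8.10 pos [470.4 -22.5  12.5] tooly 7.46 tilt [ 0.001  0.001 -1.   ] F [-1.3  2.7  6.4] w 34.9 gf 42.2 q [-0.05  0.4  -0.4   0.76  0.    1.39]
shift [0. 0. 0.]
turn [ 0.0003 -0.0002 -0.0002]
```

View pics/d2.png

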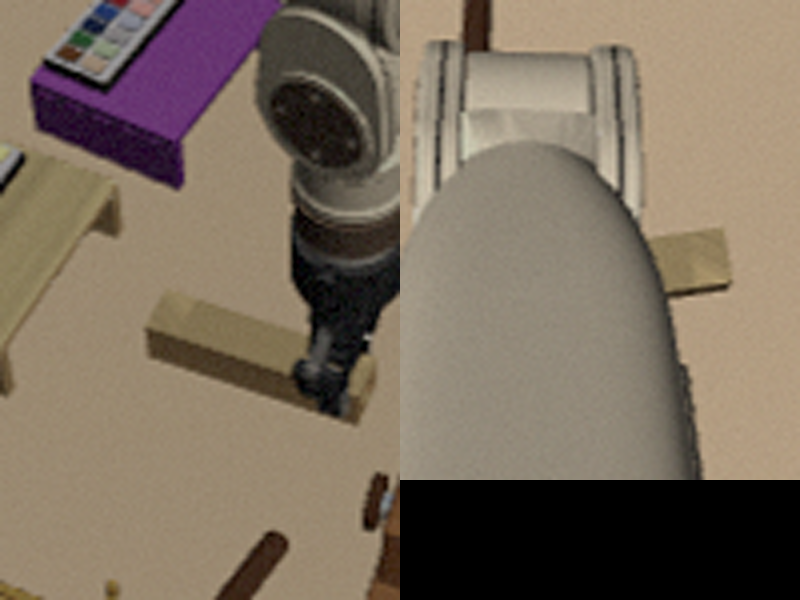

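The blank is fully out and lies flat on the open table, with its far end at scene crop (150,325) and the gripper near the other end at (335,390). I release, rise, and move above the middle.

>>> {"fn": "step_arm", "kwargs": {"increments": [[0, 0, 0, 0, 0, 0, 0], [0, 0, 0, 0, 0, 0, 0.5], [0, 0, 0, 0, 0, 0, 1], [0, 0, 0, 0, 0, 0, 1], [0, 0, 0, 0, 0, 0, 1], [0, 0, -0.1, 0, 0, 0, 1], [0, 0, -0.2, 0, 0, 0, 1], [0, 0, -0.35, 0, 0, 0, 1], [0, 0, -0.5, 0, 0, 0, 1], [0, 0, -0.65, 0, 0, 0, 1]]}}

```text
time: 8.93
ee_pos: [469.7, -22.3, 90.2]
tcp_rot: [-2.071, -2.362, 0.001]
contact_force: [0.8, -0.7, -0.0]
gripper_width: 85.5
gripper_force: 0.0
```

```bash
python3 -c "
from h import *
s,t=cam('scene'),cam('top')
A=np.zeros((600,800,3),np.uint8)
A[:480,:480]=crop(s['color'],225,160,80,80,6);A[:,480:]=crop(t['color'],312,185,53,100,6)[:,:320]
cv2.imwrite('pics/d3.png',np.clip(A*1.3,0,255))
go(yaw=7.5)"
```

```text
Traceback (most recent call last):
ValueError: could not broadcast input array from shape (600,318,3) into shape (600,320,3)
```

```bash
python3 -c "
from h import *
s,t=cam('scene'),cam('top')
A=np.zeros((600,800,3),np.uint8)
A[:480,:480]=crop(s['color'],225,160,80,80,6);A[:,480:798]=crop(t['color'],312,185,53,100,6)
cv2.imwrite('pics/d3.png',np.clip(A*1.3,0,255))
go(yaw=7.5)"
```

```text
t9.13 pos [470.3 -22.3  89.8] tooly 7.5 tilt [ 0.001 -0.    -1.   ] F [0.1 0.1 0.1] w 84.9 gf 0.0 q [-0.05  0.3  -0.31  0.96 -0.    1.39]
shift [0. 0. 0.]
turn [0.0003 0.0001 0.    ][ WARN:0@2.755] global loadsave.cpp:1063 imwrite_ Unsupported depth image for selected encoder is fallbacked to CV_8U.
```

View pics/d3.png

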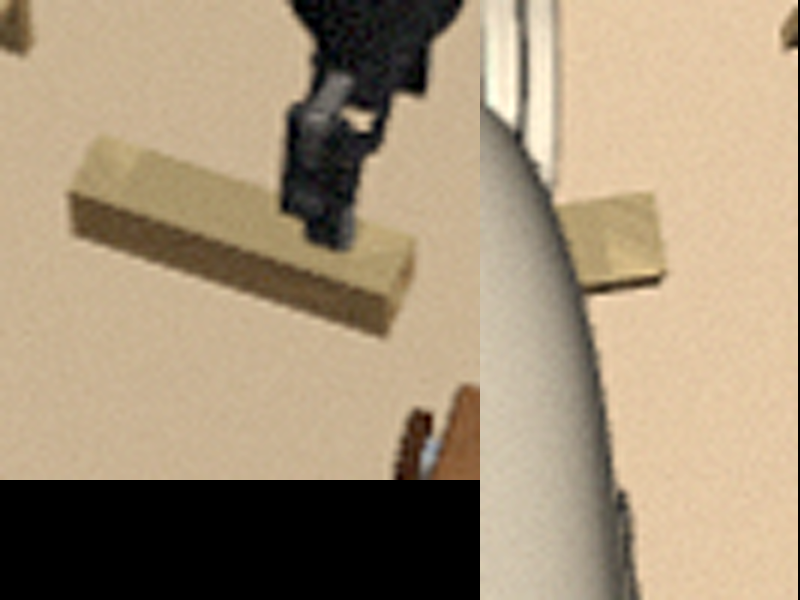

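The blank lies whole on the table, with scene crop top corners at (70,190), (98,135), (390,300), (414,240) and its -y end in the top crop at (653,192)–(662,270).

```bash
python3 -c "
from h import *
s,t=cam('scene'),cam('top')
S=lambda x,y:((x+.5)/6+224.5,(y+.5)/6+159.5); T=lambda x,y:((x-480+.5)/6+311.5,(y+.5)/6+184.5)
P=[onz(s,S(*p),36) for p in((70,190),(98,135),(390,300),(414,240))]
for p in P: print(p.round(1))
c=sum(P)/4; d=P[2]+P[3]-P[0]-P[1]; print('centre',c.round(1),'len',np.hypot(*d[:2])/2,'yaw',np.degrees(np.arctan2(-d[0],d[1])))
print(tri(t,T(653,192),s,S(70,190)),tri(t,T(662,270),s,S(98,135)))
go(c[0],c[1],11,7.5)"
```

```text
[ 507.9 -157.4   36. ]
[ 473.8 -163.3   36. ]
[488.9   1.4  36. ]
[453.9  -5.1  36. ]
centre [481.1 -81.1  36. ] len 159.68778796775277 yaw 7.00325021881396
(array([ 505.93056889, -159.63267377,   32.56118402]), np.float64(1.3586707377397094)) (array([ 472.45754128, -163.19061973,   34.2007353 ]), np.float64(1.8229962301457232))
t9.23 pos [469.1 -22.3  88.7] tooly 7.5 tilt [-0.002  0.    -1.   ] F [-0.2 -0.2 -0.6] w 85.2 gf 0.0 q [-0.05  0.3  -0.31  0.96 -0.    1.39]
shift [-0.499  0.036  0.647]
turn [-0.0006 -0.0001  0.    ]
```

>>> {"fn": "step_arm", "kwargs": {"increments": [[-0.1, 0.01, 0, 0, 0, 0, 1], [-0.25, 0.02, 0, 0, 0, 0, 1], [-0.4, 0.02, 0, 0, 0, 0, 1], [-0.5, 0.02, 0, 0, 0, 0, 1], [-0.5, 0.02, 0.15, 0, 0, 0, 1], [-0.5, 0.02, 0.3, 0, 0, 0, 1], [-0.5, 0.02, 0.45, 0, 0, 0, 1], [-0.5, 0.02, 0.58, 0, 0, 0, 1], [-0.5, 0.02, 0.66, 0, 0, 0, 1], [-0.5, 0.02, 0.68, 0, 0, 0, 1]]}}

```text
time: 10.07
ee_pos: [478.3, -81.6, 5.9]
tcp_rot: [-2.069, -2.359, 0.004]
contact_force: [0.0, -0.2, -0.0]
gripper_width: 85.6
gripper_force: 0.0
```

>>> {"fn": "step_arm", "kwargs": {"increments": [[0, 0, 0, 0, 0, 0, 0.3], [0, 0, 0, 0, 0, 0, 0], [0, 0, 0, 0, 0, 0, -0.3], [0, 0, 0, 0, 0, 0, -0.6], [0, 0, 0, 0, 0, 0, -1], [0, 0, 0, 0, 0, 0, -1], [0, 0, 0, 0, 0, 0, -1], [0, 0, 0, 0, 0, 0, -1], [0, 0, 0, 0, 0, 0, -1], [0, 0, 0, 0, 0, 0, -1]], "newtons": 45}}

```text
time: 10.9
ee_pos: [481.1, -81.6, 9.2]
tcp_rot: [2.07, 2.361, 0.002]
contact_force: [-1.4, -1.0, 6.4]
gripper_width: 35.1
gripper_force: 47.5
```

```bash
python3 -c "
from h import *
a=np.radians(13.1)
go(539.7-np.sin(a)*24,197.1+np.cos(a)*24,52,13.1)"
```

```text
t10.90 pos [481.1 -81.6   9.2] tooly 7.51 tilt [ 0.002 -0.    -1.   ] F [-1.4 -1.   6.4] w 35.1 gf 47.5 q [-0.17  0.43 -0.36  0.77 -0.    1.27]
shift [ 2.438  0.769 -0.357]
turn [ 0.0006  0.0003 -0.0311]
```

>>> {"fn": "step_arm", "kwargs": {"increments": [[0, 0, -0.05, 0, 0, 0, -1], [0, 0, -0.15, 0, 0, 0, -1], [0, 0, -0.25, 0, 0, 0, -1], [0, 0, -0.37, 0, 0, -0.005, -1], [0, 0, -0.49, 0, 0, -0.01, -1], [0.08, 0.03, -0.61, 0, 0, -0.015, -1], [0.18, 0.06, -0.73, 0, 0, -0.02, -1], [0.28, 0.09, -0.85, 0, 0, -0.025, -1], [0.4, 0.12, -0.95, 0, 0, -0.031, -1], [0.5, 0.15, -1, 0, 0, -0.031, -1]]}}

```text
time: 11.73
ee_pos: [490.8, -18.8, 129.8]
tcp_rot: [1.952, 2.46, 0.002]
contact_force: [0.3, -0.4, -1.2]
gripper_width: 35.7
gripper_force: 46.6
```

```bash
python3 -c "
from h import *
a=np.radians(13.1)
go(539.7-np.sin(a)*24,197.1+np.cos(a)*24,125,13.1)"
```

```text
t11.73 pos [490.8 -18.8 129.8] tooly 13.12 tilt [ 0.002  0.    -1.   ] F [ 0.3 -0.4 -1.2] w 35.7 gf 46.6 q [-0.04  0.29 -0.2   1.08  0.    1.3 ]
shift [1.86  0.805 0.042]
turn [0.0006 0.0001 0.0001]
```

>>> {"fn": "step_arm", "kwargs": {"increments": [[0.1, 0.04, 0, 0, 0, 0, -1], [0.2, 0.08, 0, 0, 0, 0, -1], [0.3, 0.12, 0, 0, 0, 0, -1], [0.4, 0.16, 0, 0, 0, 0, -1], [0.5, 0.2, 0, 0, 0, 0, -1], [0.6, 0.25, 0, 0, 0, 0, -1], [0.7, 0.3, 0, 0, 0, 0, -1], [0.8, 0.34, 0, 0, 0, 0, -1], [0.9, 0.38, 0, 0, 0, 0, -1], [1, 0.42, 0, 0, 0, 0, -1]]}}

```text
time: 12.57
ee_pos: [512.1, 109.8, 128.0]
tcp_rot: [-1.954, -2.46, 0.0]
contact_force: [0.8, 0.3, -1.1]
gripper_width: 35.3
gripper_force: 46.6
```

>>> {"fn": "step_arm", "kwargs": {"increments": [[0.11, 0.05, 0, 0, 0, 0, -1], [0.22, 0.1, 0, 0, 0, 0, -1], [0.33, 0.15, 0, 0, 0, 0, -1], [0.44, 0.2, 0, 0, 0, 0, -1], [0.55, 0.25, 0, 0, 0, 0, -1], [0.65, 0.3, 0, 0, 0, 0, -1], [0.75, 0.34, 0, 0, 0, 0, -1], [0.82, 0.37, 0, 0, 0, 0, -1], [0.86, 0.385, 0, 0, 0, 0, -1], [0.86, 0.385, 0, 0, 0, 0, -1]]}}

```text
time: 13.4
ee_pos: [533.9, 220.8, 127.9]
tcp_rot: [-1.952, -2.461, -0.0]
contact_force: [0.1, -0.7, -1.3]
gripper_width: 35.3
gripper_force: 46.6
```

```bash
python3 -c "
from h import *
s,t=cam('scene'),cam('top')
A=np.zeros((600,800,3),np.uint8)
A[:,:480]=crop(s['color'],285,190,160,100,5)[:500,:800][:0] if 0 else 0
A=np.zeros((600,800,3),np.uint8)
A[:260]=crop(t['color'],120,178,160,52,5);A[260:]=crop(s['color'],285,225,160,68,5)
cv2.imwrite('pics/e1.png',A)
a=np.radians(13.1)
go(539.7-np.sin(a)*24,197.1+np.cos(a)*24,125,13.1)"
```

```text
t13.50 pos [533.6 219.5 127.9] tooly 13.09 tilt [-0.    -0.001 -1.   ] F [ 1.2  0.7 -1.5] w 35.3 gf 46.6 q [ 0.39  0.45  0.04  1.15 -0.    1.73]
shift [0.007 0.007 0.024]
turn [-0.0002  0.0002 -0.0001]
```

View pics/e1.png

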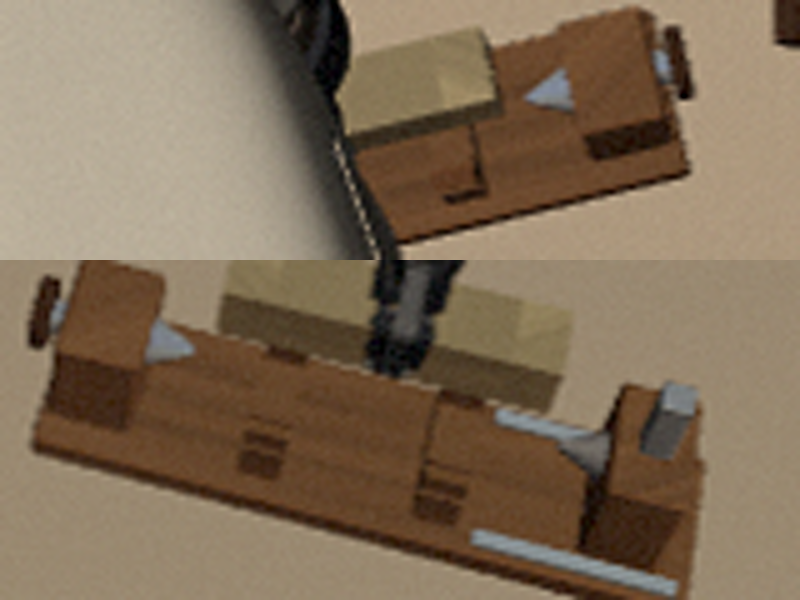

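The crop shows the blank hanging above the stand and roughly aligned, clear of both blocks. I'll check the stand's heading from the base edges and cone tips before lowering.

```bash
python3 -c "
from h import *
s,t=cam('scene'),cam('top')
T=lambda x,y:((x+.5)/5+119.5,(y+.5)/5+177.5); S=lambda x,y:((x+.5)/5+284.5,(y-260+.5)/5+224.5)
T2=lambda x,y:((x+.5)/5+120-.5,(y+.5)/5+175-.5); S2=lambda x,y:((x+.5)/4+285-.5,(y-300+.5)/4+222-.5)
H=lambda n,c,a,b,z:print(n,onz(c,a,z).round(1),onz(c,b,z).round(1),np.degrees(np.arctan2(*(lambda d:(-d[0],d[1]))(onz(c,b,z)-onz(c,a,z)))).round(2))
H('base top',t,T(690,170),T(400,241),9)
H('base scene',s,S(35,445),S(600,598),9)
H('base c2',s,S2(27,462),S2(548,597),9)
H('tips t',t,T2(525,107),T2(173,202),67)
H('tips s',s,S(193,350),S(560,452),67)
H('+x cheeks s',s,S(267,430),S(443,475),60)
H('-x cheeks s c2',s,S2(234,358),S2(375,395),67)
H('blank s',s,S(222,295),S(553,377),155)
H('blank t',t,T(500,107),T(345,147),155)
# saddle outlines in top: right saddle +x cheek c2
a=np.radians(13.1);o=np.array([539.7,197.1])
def W(x,y,z): return [o[0]+np.cos(a)*x-np.sin(a)*y,o[1]+np.sin(a)*x+np.cos(a)*y,z]
P=[W(sx*35,24+sy*45+e*11,69) for sx in(1,-1) for sy in(1,-1) for e in (1,-1)]
print('exp T2',((proj(t,P)+.5-[120,175])*5-.5).round(0).tolist())
print('exp S2',((proj(s,P)+.5-[285,222])*4-.5+[0,300]).round(0).tolist())
"
```

```text
base top [528.   53.3   9. ] [493.  205.6   9. ] 12.95
base scene [613.4  75.9   9. ] [550.1 360.6   9. ] 12.55
base c2 [615.1  76.2   9. ] [538.6 400.6   9. ] 13.27
tips t [558.  133.4  67. ] [512.6 310.7  67. ] 14.35
tips s [555.4 132.7  67. ] [518.6 314.3  67. ] 11.48
+x cheeks s [574.6 183.6  60. ] [554.6 269.1  60. ] 13.15
-x cheeks s c2 [513.2 168.2  67. ] [494.1 256.4  67. ] 12.18
blank s [573.2 147.9 155. ] [538.1 298.5 155. ] 13.11
blank t [530.2 134.3 155. ] [512.7 206.  155. ] 13.72
exp T2 [[229.0, 116.0], [272.0, 106.0], [402.0, 74.0], [445.0, 63.0], [256.0, 249.0], [299.0, 239.0], [432.0, 206.0], [475.0, 195.0]]
exp S2 [[378.0, 488.0], [341.0, 479.0], [232.0, 451.0], [196.0, 442.0], [396.0, 393.0], [361.0, 384.0], [254.0, 358.0], [220.0, 349.0]]
```

```bash
python3 -c "
from h import *
s,t=cam('scene'),cam('top')
a=np.radians(13.1)
def W(o,x,y,z): return [o[0]+np.cos(a)*x-np.sin(a)*y,o[1]+np.sin(a)*x+np.cos(a)*y,z]
o=bot.sense()['ee_pos']; print(o)
L=[(18,-80),(18,80),(-18,80),(-18,-80)]
for z in (154,118):
  P=[W(o,*l,z) for l in L]
  print(z,'T',((proj(t,P)+.5-[120,178])*5-.5).round(0).tolist(),'S',((proj(s,P)+.5-[285,225])*5-.5+[0,260]).round(0).tolist())
"
```

```text
[533.75874989 219.0035886  128.16141791]
154 T [[478.0, 26.0], [145.0, 108.0], [159.0, 182.0], [494.0, 99.0]] S [[220.0, 288.0], [562.0, 372.0], [573.0, 308.0], [237.0, 227.0]]
118 T [[488.0, 45.0], [166.0, 125.0], [180.0, 196.0], [504.0, 116.0]] S [[213.0, 328.0], [545.0, 411.0], [556.0, 348.0], [229.0, 268.0]]
```

>>> {"fn": "step_arm", "kwargs": {"increments": [[0.009, 0.015, 0, 0, 0, 0, -1], [0.009, 0.015, 0.05, 0, 0, 0, -1], [0.009, 0.015, 0.12, 0, 0, 0, -1], [0.009, 0.015, 0.2, 0, 0, 0, -1], [0.009, 0.015, 0.28, 0, 0, 0, -1], [0.009, 0.015, 0.36, 0, 0, 0, -1], [0.009, 0.015, 0.44, 0, 0, 0, -1], [0.009, 0.015, 0.51, 0, 0, 0, -1], [0.009, 0.015, 0.56, 0, 0, 0, -1], [0.009, 0.015, 0.57, 0, 0, 0, -1]]}}

```text
time: 14.53
ee_pos: [534.3, 220.7, 57.9]
tcp_rot: [-1.953, -2.459, 0.004]
contact_force: [-1.9, -0.4, -1.8]
gripper_width: 35.3
gripper_force: 46.5
```

```bash
python3 -c "
from h import *
go(535.2,220.5,53,13.1); s=cam('scene')
A=crop(s['color'],285,210,100,75,8)
cv2.imwrite('pics/f1.png',A)
print(bot.sense()['contact_force'],bot.sense()['ft_torque'])"
```

```text
t14.53 pos [534.3 220.7  57.9] tooly 13.09 tilt [-0.003 -0.001 -1.   ] F [-1.9 -0.4 -1.8] w 35.3 gf 46.5 q [ 0.39  0.52 -0.05  1.   -0.    1.73]
shift [-0.004  0.007  0.041]
turn [-0.0009  0.0002 -0.0001]
[-0.75703999 -0.0378672  -1.65978569] [-0.0001385  -0.04074468 -0.02958933]
```

View pics/f1.png

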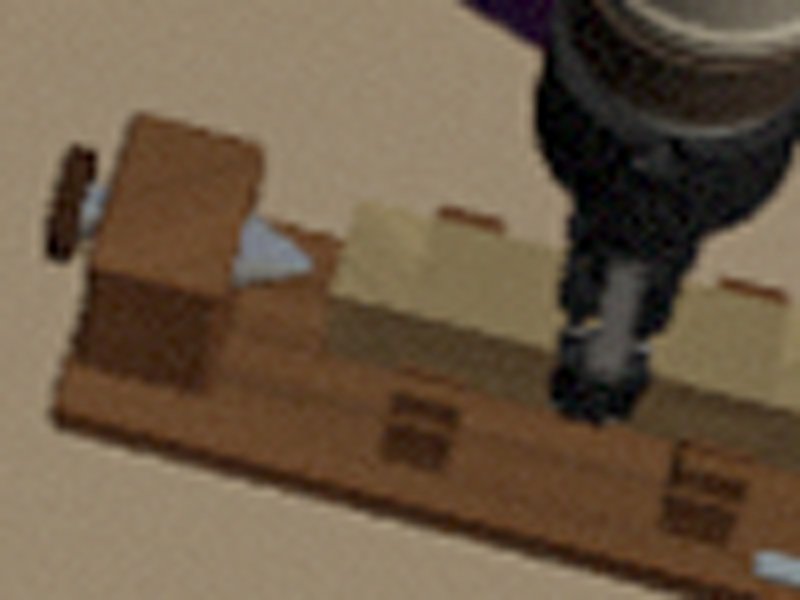

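The blank sits between the saddle cheeks (crop (470,218) and (420,400)), and its end at (335,270) clears the head cone tip at (312,263). I lower the last few millimetres slowly.

>>> {"fn": "step_arm", "kwargs": {"increments": [[0, 0.005, 0.005, 0, 0, 0, -1], [0, 0.005, 0.01, 0, 0, 0, -1], [0, 0.005, 0.014, 0, 0, 0, -1], [0, 0.005, 0.018, 0, 0, 0, -1], [0, 0.005, 0.022, 0, 0, 0, -1], [0, 0.005, 0.026, 0, 0, 0, -1], [0, 0.005, 0.03, 0, 0, 0, -1], [0, 0.005, 0.034, 0, 0, 0, -1], [0, 0.005, 0.034, 0, 0, 0, -1], [0, 0.005, 0.034, 0, 0, 0, -1]]}}

```text
time: 15.42
ee_pos: [535.9, 221.3, 55.6]
tcp_rot: [-1.954, -2.46, 0.0]
contact_force: [0.1, -0.0, -2.2]
gripper_width: 35.4
gripper_force: 46.5
```

>>> {"fn": "step_arm", "kwargs": {"increments": [[0, 0, 0.004, 0, 0, 0, -1], [0, 0, 0.008, 0, 0, 0, -1], [0, 0, 0.012, 0, 0, 0, -1], [0, 0, 0.016, 0, 0, 0, -1], [0, 0, 0.02, 0, 0, 0, -1], [0, 0, 0.02, 0, 0, 0, -1], [0, 0, 0.02, 0, 0, 0, -1], [0, 0, 0.02, 0, 0, 0, -1], [0, 0, 0.02, 0, 0, 0, -1], [0, 0, 0.02, 0, 0, 0, -1]]}}

```text
time: 16.25
ee_pos: [535.9, 221.3, 53.2]
tcp_rot: [-1.954, -2.46, 0.0]
contact_force: [-0.7, -0.5, -1.4]
gripper_width: 35.4
gripper_force: 46.6
```

>>> {"fn": "step_arm", "kwargs": {"increments": [[0, 0, 0.004, 0, 0, 0, -1], [0, 0, 0.008, 0, 0, 0, -1], [0, 0, 0.012, 0, 0, 0, -1], [0, 0, 0.015, 0, 0, 0, -1], [0, 0, 0.015, 0, 0, 0, -1], [0, 0, 0.015, 0, 0, 0, -1], [0, 0, 0.015, 0, 0, 0, -1], [0, 0, 0.015, 0, 0, 0, -1], [0, 0, 0.015, 0, 0, 0, -1], [0, 0, 0.015, 0, 0, 0, -1]]}}

```text
time: 17.08
ee_pos: [535.9, 221.3, 53.2]
tcp_rot: [1.954, 2.46, 0.001]
contact_force: [-4.3, -1.4, 9.8]
gripper_width: 35.5
gripper_force: 47.9
```

>>> {"fn": "step_arm", "kwargs": {"increments": [[0, 0, -0.008, 0, 0, 0, -0.3], [0, 0, -0.008, 0, 0, 0, 0], [0, 0, -0.008, 0, 0, 0, 0.4], [0, 0, -0.008, 0, 0, 0, 1], [0, 0, -0.008, 0, 0, 0, 1], [0, 0, -0.05, 0, 0, 0, 1], [0, 0, -0.15, 0, 0, 0, 1], [0, 0, -0.3, 0, 0, 0, 1], [0, 0, -0.5, 0, 0, 0, 1], [0, 0, -0.7, 0, 0, 0, 1]]}}

```text
time: 17.92
ee_pos: [535.4, 221.1, 135.9]
tcp_rot: [-1.953, -2.459, 0.002]
contact_force: [0.2, 0.4, -0.5]
gripper_width: 85.4
gripper_force: 0.0
```

```bash
python3 -c "
from h import *
go(504.7,352,165,13.1)
s,t=cam('scene'),cam('top')
cv2.imwrite('pics/g0.png',crop(s['color'],285,210,160,90,5))"
```

```text
t17.92 pos [535.4 221.1 135.9] tooly 13.09 tilt [-0.002 -0.001 -1.   ] F [ 0.2  0.4 -0.5] w 85.4 gf 0.0 q [0.39 0.45 0.06 1.18 0.   1.73]
shift [ 1.121 -0.002 -0.242]
turn [-0.0005  0.0001 -0.0001]
```

>>> {"fn": "step_arm", "kwargs": {"increments": [[0, 0, -0.1, 0, 0, 0, 1], [0.05, 0, -0.2, 0, 0, 0, 1], [0.15, 0, -0.25, 0, 0, 0, 1], [0.28, 0, -0.25, 0, 0, 0, 1], [0.42, 0, -0.25, 0, 0, 0, 1], [0.56, 0, -0.25, 0, 0, 0, 1], [0.7, 0, -0.25, 0, 0, 0, 1], [0.82, 0, -0.25, 0, 0, 0, 1], [0.93, 0, -0.25, 0, 0, 0, 1], [1, 0, -0.25, 0, 0, 0, 1]]}}

```text
time: 18.85
ee_pos: [508.0, 339.9, 165.0]
tcp_rot: [-1.952, -2.461, 0.001]
contact_force: [0.1, -0.0, 0.0]
gripper_width: 85.1
gripper_force: 0.0
```

```bash
python3 -c "
from h import *
go(504.7,352,102,13.1)"
```

```text
t18.85 pos [508.  339.9 165. ] tooly 13.17 tilt [-0.001  0.    -1.   ] F [ 0.1 -0.   0. ] w 85.1 gf 0.0 q [0.59 0.49 0.2  1.28 0.   1.93]
shift [ 0.104 -0.004  0.525]
turn [-0.0002 -0.      0.0004]
```

View pics/g0.png

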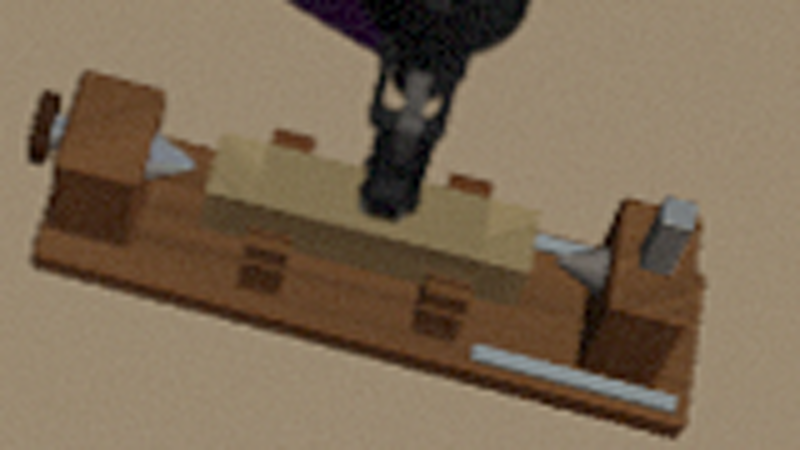

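The blank rests level in both saddles, released, between head tip (193,163) and tail tip (560,258). Next I take the tailstock post.

>>> {"fn": "step_arm", "kwargs": {"increments": [[0.04, 0, 0, 0, 0, 0, 1], [0.08, 0, 0, 0, 0, 0, 1], [0.104, 0, 0.05, 0, 0, 0, 1], [0.104, 0, 0.13, 0, 0, 0, 1], [0.104, 0, 0.21, 0, 0, 0, 1], [0.104, 0, 0.29, 0, 0, 0, 1], [0.104, 0, 0.37, 0, 0, 0, 1], [0.104, 0, 0.45, 0, 0, 0, 1], [0.104, 0, 0.51, 0, 0, 0, 1], [0.104, 0, 0.52, 0, 0, 0, 1]]}}

```text
time: 19.68
ee_pos: [504.9, 349.4, 100.7]
tcp_rot: [-1.954, -2.459, 0.006]
contact_force: [0.6, -0.0, -0.1]
gripper_width: 85.2
gripper_force: 0.0
```

>>> {"fn": "step_arm", "kwargs": {"increments": [[0, 0, 0, 0, 0, 0, 0.5], [0, 0, 0, 0, 0, 0, 0], [0, 0, 0, 0, 0, 0, -0.3], [0, 0, 0, 0, 0, 0, -0.5], [0, 0, 0, 0, 0, 0, -0.7], [0, 0, 0, 0, 0, 0, -1], [0, 0, 0, 0, 0, 0, -1], [0, 0, 0, 0, 0, 0, -1], [0, 0, 0, 0, 0, 0, -1], [0, 0, 0, 0, 0, 0, -1]], "newtons": 60}}

```text
time: 20.52
ee_pos: [505.0, 350.3, 103.7]
tcp_rot: [-1.953, -2.459, 0.001]
contact_force: [-4.5, -1.4, 5.3]
gripper_width: 14.8
gripper_force: 60.8
```

```bash
python3 -c "
from h import *
go(yaw=13.1)"
```

```text
t20.52 pos [505.  350.3 103.7] tooly 13.1 tilt [-0.001  0.    -1.   ] F [-4.5 -1.4  5.3] w 14.8 gf 60.8 q [0.61 0.54 0.12 1.15 0.   1.95]
shift [0. 0. 0.]
turn [-0.0004 -0.0002 -0.    ]
```

>>> {"fn": "step_arm", "kwargs": {"increments": [[-0.03, 0, 0, 0, 0, 0, -1], [-0.06, 0, 0, 0, 0, 0, -1], [-0.09, 0, 0, 0, 0, 0, -1], [-0.12, 0, 0, 0, 0, 0, -1], [-0.15, 0, 0, 0, 0, 0, -1], [-0.18, 0, 0, 0, 0, 0, -1], [-0.21, 0, 0, 0, 0, 0, -1], [-0.24, 0, 0, 0, 0, 0, -1], [-0.27, 0, 0, 0, 0, 0, -1], [-0.3, 0, 0, 0, 0, 0, -1]]}}

```text
time: 21.35
ee_pos: [512.7, 316.5, 103.7]
tcp_rot: [-1.95, -2.459, -0.001]
contact_force: [-5.8, 2.0, 6.5]
gripper_width: 15.2
gripper_force: 60.7
```

>>> {"fn": "step_arm", "kwargs": {"increments": [[-0.01, 0, 0, 0, 0, 0, -1], [-0.02, 0, 0, 0, 0, 0, -1], [-0.03, 0, 0, 0, 0, 0, -1], [-0.04, 0, 0, 0, 0, 0, -1], [-0.05, 0, 0, 0, 0, 0, -1], [-0.06, 0, 0, 0, 0, 0, -1], [-0.07, 0, 0, 0, 0, 0, -1], [-0.08, 0, 0, 0, 0, 0, -1], [-0.09, 0, 0, 0, 0, 0, -1], [-0.1, 0, 0, 0, 0, 0, -1]]}}

```text
time: 22.18
ee_pos: [515.3, 305.1, 103.8]
tcp_rot: [-1.95, -2.459, -0.001]
contact_force: [-6.9, 3.9, 5.8]
gripper_width: 15.1
gripper_force: 60.7
```

```bash
python3 -c "
from h import *
go(yaw=13.1);p=bot.sense();print('moved',np.hypot(*(p['ee_pos'][:2]-np.array([505.,350.3]))), 'Fy',p['contact_force']@[-.227,.974,0])"
```

```text
t22.18 pos [515.3 305.1 103.8] tooly 13.16 tilt [-0.002  0.003 -1.   ] F [-6.9  3.9  5.8] w 15.1 gf 60.7 q [0.53 0.51 0.07 1.13 0.   1.87]
shift [0. 0. 0.]
turn [-0.0005 -0.0011  0.0003]
moved 46.38250373319243 Fy 5.372124920914052
```

>>> {"fn": "step_arm", "kwargs": {"increments": [[-0.005, 0, 0, 0, 0, 0, -1], [-0.01, 0, 0, 0, 0, 0, -1], [-0.015, 0, 0, 0, 0, 0, -1], [-0.02, 0, 0, 0, 0, 0, -1], [-0.025, 0, 0, 0, 0, 0, -1], [-0.03, 0, 0, 0, 0, 0, -1], [-0.035, 0, 0, 0, 0, 0, -1], [-0.04, 0, 0, 0, 0, 0, -1], [-0.04, 0, 0, 0, 0, 0, -1], [-0.04, 0, 0, 0, 0, 0, -1]]}}

```text
time: 23.02
ee_pos: [516.3, 300.3, 103.7]
tcp_rot: [-1.95, -2.459, -0.001]
contact_force: [-6.0, 2.9, 5.7]
gripper_width: 14.6
gripper_force: 60.7
```

```bash
python3 -c "
from h import *
go(yaw=13.1);p=bot.sense();print('moved',np.hypot(*(p['ee_pos'][:2]-np.array([505.,350.3]))), 'Fy',p['contact_force']@[-.227,.974,0])"
```

```text
t23.02 pos [516.3 300.3 103.7] tooly 13.16 tilt [-0.002  0.003 -1.   ] F [-6.   2.9  5.7] w 14.6 gf 60.7 q [0.53 0.51 0.06 1.12 0.   1.87]
shift [0. 0. 0.]
turn [-0.0005 -0.001   0.0003]
moved 51.217274817364775 Fy 4.213854671616555
```

>>> {"fn": "step_arm", "kwargs": {"increments": [[-0.005, 0, 0, 0, 0, 0, -1], [-0.01, 0, 0, 0, 0, 0, -1], [-0.015, 0, 0, 0, 0, 0, -1], [-0.02, 0, 0, 0, 0, 0, -1], [-0.025, 0, 0, 0, 0, 0, -1], [-0.025, 0, 0, 0, 0, 0, -1], [-0.025, 0, 0, 0, 0, 0, -1], [-0.025, 0, 0, 0, 0, 0, -1], [-0.025, 0, 0, 0, 0, 0, -1], [-0.025, 0, 0, 0, 0, 0, -1]]}}

```text
time: 23.85
ee_pos: [516.6, 299.1, 103.7]
tcp_rot: [-1.947, -2.458, -0.004]
contact_force: [-7.8, 7.5, 4.1]
gripper_width: 14.7
gripper_force: 60.6
```

```bash
python3 -c "
from h import *
go(yaw=13.1);p=bot.sense();print('moved',np.hypot(*(p['ee_pos'][:2]-np.array([505.,350.3]))), 'Fy',p['contact_force']@[-.227,.974,0])"
```

```text
t23.85 pos [516.6 299.1 103.7] tooly 13.23 tilt [-0.003  0.006 -1.   ] F [-7.8  7.5  4.1] w 14.7 gf 60.6 q [0.52 0.51 0.06 1.12 0.01 1.86]
shift [0. 0. 0.]
turn [-0.0005 -0.0019  0.0007]
moved 52.51861391215936 Fy 9.0997128814426
```

>>> {"fn": "step_arm", "kwargs": {"increments": [[-0.005, 0, 0, 0, 0, 0, -1], [-0.01, 0, 0, 0, 0, 0, -1], [-0.015, 0, 0, 0, 0, 0, -1], [-0.015, 0, 0, 0, 0, 0, -1], [-0.015, 0, 0, 0, 0, 0, -1], [-0.015, 0, 0, 0, 0, 0, -1], [-0.015, 0, 0, 0, 0, 0, -1], [-0.015, 0, 0, 0, 0, 0, -1], [-0.015, 0, 0, 0, 0, 0, -1], [-0.015, 0, 0, 0, 0, 0, -1]]}}

```text
time: 24.68
ee_pos: [516.7, 298.8, 103.7]
tcp_rot: [-1.945, -2.457, -0.007]
contact_force: [-7.8, 11.2, 3.7]
gripper_width: 15.0
gripper_force: 60.5
```

```bash
python3 -c "
from h import *
go(yaw=13.1);p=bot.sense();print('moved',np.hypot(*(p['ee_pos'][:2]-np.array([505.,350.3]))), 'Fy',p['contact_force']@[-.227,.974,0])
s=cam('scene');a=np.radians(13.1);o=np.array([540.4,197.1])
def W(x,y,z): return [o[0]+np.cos(a)*x-np.sin(a)*y,o[1]+np.sin(a)*x+np.cos(a)*y,z]
# vertical position check: luminance profile along scene columns across blank at stand y=-60..-25 (head end) and 30..60
for y in(-70,-55,-12,55,70):
    q=proj(s,[W(18,y,z) for z in(85,80,49,44)]); print(y,q.round(1).tolist())
    x=int(round(q[0,0])); r0=int(q[0,1])-12; print(x,r0,cv2.cvtColor(s['color'],cv2.COLOR_RGB2GRAY)[r0:r0+36,x].tolist())
"
```

```text
t24.68 pos [516.7 298.8 103.7] tooly 13.29 tilt [-0.003  0.008 -1.   ] F [-7.8 11.2  3.7] w 15.0 gf 60.5 q [0.52 0.51 0.06 1.12 0.01 1.86]
shift [0. 0. 0.]
turn [-0.0005 -0.0028  0.001 ]
moved 52.79720908099572 Fy 12.662110451954526
-70 [[320.7, 244.5], [320.5, 245.5], [319.5, 251.8], [319.3, 252.8]]
321 232 [136, 122, 123, 122, 115, 117, 116, 119, 117, 119, 115, 114, 117, 101, 61, 61, 65, 61, 64, 60, 68, 69, 77, 79, 79, 75, 68, 68, 71, 80, 76, 75, 78, 81, 80, 78]
-55 [[326.6, 246.0], [326.4, 247.0], [325.3, 253.2], [325.1, 254.2]]
327 233 [142, 131, 130, 127, 132, 132, 127, 123, 119, 116, 116, 115, 115, 117, 64, 66, 62, 65, 62, 65, 66, 71, 75, 78, 81, 79, 75, 66, 67, 77, 78, 76, 77, 77, 79, 80]
-12 [[343.8, 250.3], [343.5, 251.3], [342.0, 257.5], [341.8, 258.5]]
344 238 [95, 114, 117, 114, 118, 118, 115, 116, 112, 116, 116, 115, 115, 89, 58, 61, 62, 64, 68, 62, 66, 76, 78, 79, 82, 81, 75, 73, 79, 75, 78, 79, 74, 73, 76, 80]
55 [[371.0, 257.2], [370.6, 258.2], [368.5, 264.3], [368.2, 265.3]]
371 245 [116, 112, 109, 113, 111, 111, 111, 113, 112, 115, 112, 115, 115, 90, 58, 69, 66, 66, 62, 70, 53, 72, 77, 68, 36, 43, 61, 53, 42, 46, 43, 49, 59, 77, 77, 77]
70 [[377.1, 258.7], [376.8, 259.7], [374.5, 265.8], [374.2, 266.8]]
377 246 [83, 130, 133, 132, 123, 129, 122, 116, 120, 116, 117, 118, 117, 122, 62, 64, 65, 66, 68, 68, 71, 54, 75, 74, 54, 39, 52, 75, 69, 70, 77, 78, 76, 75, 77, 77]
```

The push reached a hard stop at 12.7 N. The tailstock has travelled 52.8 mm from about 9, so the joint is near 0.062, which fits seated. I relax, release and rise.

>>> {"fn": "step_arm", "kwargs": {"increments": [[0.01, 0, 0, 0, 0, 0, -1], [0.02, 0, 0, 0, 0, 0, -1], [0.02, 0, 0, 0, 0, 0, -1], [0.02, 0, 0, 0, 0, 0, -0.7], [0.02, 0, 0, 0, 0, 0, -0.3], [0.02, 0, 0, 0, 0, 0, 0], [0.02, 0, 0, 0, 0, 0, 0.5], [0.02, 0, 0, 0, 0, 0, 1], [0.02, 0, 0, 0, 0, 0, 1], [0.02, 0, 0, 0, 0, 0, 1]]}}

```text
time: 25.57
ee_pos: [518.7, 296.3, 103.0]
tcp_rot: [1.954, 2.46, 0.0]
contact_force: [0.8, 0.3, 0.5]
gripper_width: 84.6
gripper_force: 0.0
```

>>> {"fn": "step_arm", "kwargs": {"increments": [[0, 0, -0.05, 0, 0, 0, 1], [0, 0, -0.15, 0, 0, 0, 1], [0, 0, -0.3, 0, 0, 0, 1], [0, 0, -0.45, 0, 0, 0, 1], [0, 0, -0.6, 0, 0, 0, 1], [0, 0, -0.75, 0, 0, 0, 1], [0, 0, -0.9, 0, 0, 0, 1], [0, 0, -1, 0, 0, 0, 1], [0, 0, -1, 0, 0, 0, 1], [0, 0, -1, 0, 0, 0, 1]]}}

```text
time: 26.4
ee_pos: [518.9, 296.7, 223.9]
tcp_rot: [1.953, 2.459, 0.003]
contact_force: [0.5, 0.5, -0.7]
gripper_width: 85.3
gripper_force: 0.0
```

>>> {"fn": "step_arm", "kwargs": {"increments": [[0.1, 0, 0, 0, 0, 0, 1], [0.2, 0, 0, 0, 0, 0, 1], [0.3, 0, 0, 0, 0, 0, 1], [0.4, 0, 0, 0, 0, 0, 1], [0.5, 0, 0, 0, 0, 0, 1], [0.6, 0, 0, 0, 0, 0, 1], [0.7, 0, 0, 0, 0, 0, 1], [0.8, 0, 0, 0, 0, 0, 1], [0.9, 0, 0, 0, 0, 0, 1], [1, 0, 0, 0, 0, 0, 1]]}}

```text
time: 27.23
ee_pos: [490.9, 414.7, 223.0]
tcp_rot: [1.954, 2.46, 0.0]
contact_force: [-0.2, 0.1, 0.8]
gripper_width: 85.4
gripper_force: 0.0
```

```bash
python3 -c "
from h import *
go()
s=cam('scene');a=np.radians(13.1);o=np.array([540.4,197.1])
def W(x,y,z): return [o[0]+np.cos(a)*x-np.sin(a)*y,o[1]+np.sin(a)*x+np.cos(a)*y,z]
g=cv2.cvtColor(cv2.imread('pics/g0.png'),cv2.COLOR_BGR2GRAY).astype(float)
G=cv2.cvtColor(crop(s['color'],285,210,160,90,5),cv2.COLOR_BGR2GRAY).astype(float)
def edge(I,y):
    q=proj(s,[W(18,y,85)])[0]; c,r=(q+.5-[285,210])*5-.5
    k=I[int(r)-25:int(r)+35,int(c)-5:int(c)+6].mean(1); k=cv2.GaussianBlur(k[:,None],(1,7),0).ravel(); return (int(r)-25+np.argmin(np.diff(k))-r)/5
for y in(-45,-35,-25,-15,-5,45,55,65,75): print(y,'before',round(edge(g,y),2),'now',round(edge(G,y),2))
def pk(y,z): q=proj(s,[W(0,y,z)])[0]; return (q+[.3,.8]).round(1)
print('post expected at j=61',pk(107,135))
im=G.copy()
b=cv2.imread('pics/g0.png')
def post(I,r):
    I=cv2.cvtColor(I,cv2.COLOR_BGR2HSV); m=(I[...,1]<45)&(I[...,2]>110); return m
B=crop(s['color'],285,210,160,90,5)
for n,I in(('before',b),('now',B)):
    m=post(I,0).astype(np.uint8); k,_,st,ce=cv2.connectedComponentsWithStats(m)
    print(n,[(st[i][4],(ce[i]/5+[285,210]).round(1).tolist()) for i in range(1,k) if st[i][4]>150])
"
```

```text
t27.23 pos [490.9 414.7 223. ] tooly 13.09 tilt [ 0.  0. -1.] F [-0.2  0.1  0.8] w 85.4 gf 0.0 q [ 0.7   0.54  0.42  1.46 -0.    2.04]
shift [0. 0. 0.]
-45 before 2.24 now 0.44
-35 before 2.03 now 0.43
-25 before 2.02 now 0.42
-15 before 2.2 now 0.4
-5 before 2.19 now 0.39
45 before 2.05 now 0.85
55 before 2.02 now 0.62
65 before 2.18 now 0.98
75 before 1.94 now 0.74
post expected at j=61 [398.3 246.6]
before [(np.int32(160), [296.6, 235.1]), (np.int32(1077), [318.4, 241.3]), (np.int32(854), [421.1, 252.5]), (np.int32(717), [396.8, 259.0]), (np.int32(221), [403.4, 262.4]), (np.int32(2985), [399.7, 285.3])]
now [(np.int32(435), [316.6, 240.5]), (np.int32(816), [398.5, 246.7]), (np.int32(1518), [412.9, 263.0]), (np.int32(2911), [400.0, 285.3])]
```

Blank has risen and the post is where joint 0.061 puts it. One last level check, using both cameras.

```bash
python3 -c "
from h import *
a=np.radians(13.1);o=np.array([540.4,197.1])
def W(x,y,z): return [o[0]+np.cos(a)*x-np.sin(a)*y,o[1]+np.sin(a)*x+np.cos(a)*y,z]
C={n:cam(n) for n in('scene','top')}
def edge(c,x,y,sg,w=7):
    I=cv2.resize(cv2.cvtColor(c['color'],cv2.COLOR_RGB2GRAY).astype(np.float32),None,fx=5,fy=5,interpolation=cv2.INTER_CUBIC)
    u,v=(proj(c,[W(x,y,85)])[0]+.5)*5-.5
    k=cv2.GaussianBlur(I[int(v)-20:int(v)+21,int(u)-5:int(u)+6].mean(1)[:,None],(1,7),0).ravel(); d=np.diff(k)*sg
    return (int(v)-20+.5+np.argmax(d)-v)/5, d.max().round(1)
ys=[-70,-60,-20,-10,0,10,20,30,40,60,70,80]
for y in (-75,-60,-45,-20,-5,5,20,30,50,65):
    print(y,'scene +x',edge(C['scene'],18,y,-1),'scene -x',edge(C['scene'],-18,y,1),'top -x',edge(C['top'],-18,y,-1),'top +x',edge(C['top'],18,y,1))
for n in C:
    b=proj(C[n],[W(18,0,85)])[0]; print(n,'dv/dx',(proj(C[n],[W(28,0,85)])[0]-b)[1]/10,'dv/dz',(proj(C[n],[W(18,0,95)])[0]-b)[1]/10)
"
```

```text
-75 scene +x (np.float64(0.5450509216138016), np.float32(9.8)) scene -x (np.float64(3.4006707822596582), np.float32(0.3)) top -x (np.float64(0.11425376392303406), np.float32(14.8)) top +x (np.float64(0.04100457744061714), np.float32(6.2))
-60 scene +x (np.float64(0.8440357484188553), np.float32(7.3)) scene -x (np.float64(-1.0515684171050907), np.float32(0.5)) top -x (np.float64(0.055430248806851525), np.float32(11.6)) top +x (np.float64(0.39671986852238206), np.float32(7.3))
-45 scene +x (np.float64(0.5366551072768289), np.float32(8.1)) scene -x (np.float64(3.4902171409479705), np.float32(0.3)) top -x (np.float64(0.1954739701757262), np.float32(12.2)) top +x (np.float64(0.1507145584524096), np.float32(7.2))
-20 scene +x (np.float64(0.8100072770474981), np.float32(7.3)) scene -x (np.float64(0.24639566575233401), np.float32(7.8)) top -x (np.float64(-0.039777546911136594), np.float32(11.6)) top +x (np.float64(0.13738790307120324), np.float32(7.9))
-5 scene +x (np.float64(0.4852875885809226), np.float32(8.5)) scene -x (np.float64(1.9719109120414942), np.float32(0.5)) top -x (np.float64(0
[... 708 characters left out ...]
oat64(-0.11446966661028454), np.float32(12.9)) top +x (np.float64(-0.09855714398363488), np.float32(6.1))
50 scene +x (np.float64(0.837223545078723), np.float32(8.3)) scene -x (np.float64(-3.6883901267059627), np.float32(0.3)) top -x (np.float64(-0.06459869389318555), np.float32(14.5)) top +x (np.float64(-0.03514328678375023), np.float32(10.8))
65 scene +x (np.float64(0.680829332532403), np.float32(6.8)) scene -x (np.float64(0.6074243612691135), np.float32(9.5)) top -x (np.float64(-0.12684304091080775), np.float32(11.7)) top +x (np.float64(0.11201868915254636), np.float32(9.3))
scene dv/dx 0.3436801623199983 dv/dz -0.20671100553627184
top dv/dx -0.37976195266758167 dv/dz -0.09398942994068875
```

```bash
python3 -c "
from bench import bot
print(bot.finish_job())"
```

```text
the job is handed in; nothing more can be done
None
```

I drew the blank out from under the shelf, put it down on the table and let go, then regripped it by its middle and set it gently in the saddles; the tailstock seated it on both cones (about 62 mm of travel), it measures level and clear of the saddles, and I handed the job in at about 27 s with the gripper clear, with no verdict returned.

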